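# Load a sample vial into the spring feeder

## Task

Two identical spring-loaded vial feeders stand on the bench; one already holds a vial, pushed down and latched, the other is empty. Take the loose sample vial that stands on the bench near the jar and the ceramic plug, stand it cap up in the mouth of the empty feeder on its raised spring platform, then push it straight down against the spring until the catch snaps in and it stays down, and let go.

Things in the scene. Friction and masses are not known exactly. Their poses are not given: they have to be found in the camera images.
- vial_center (a point): The loose sample vial: upright glass bottle with ribbed white screw cap, 22 mm diameter, 48 mm tall (cap: upper 15 mm), about 30 g, standing on the bench. A white jar with black lid (50 mm wide, 39 high) and a cream ceramic plug with a wire loop (41 mm wide) stand near it and are not used. The point is the vial's centre, 24 mm above its underside; z runs along it to the cap.
- empty_mouth (a point): Centre of the empty feeder's mouth, level with its rim, 85 mm above the bench; z up. Fixed aluminium sleeve 40 mm wide on a base plate; catch housing on one side, below the rim. The mouth is a slippery funnel 46 mm wide at the rim (53 outside), narrowing over 10 mm to a bore 32 mm wide. The raised platform's top is 18 mm below the rim: a vial set on it stands 30 mm proud; latched, 8 mm.
- plunger (a joint): Travel of the empty feeder's spring platform, m: 0 = up (start), growing as pushed down. Spring 2 N at the top, rising 0.35 N a mm to about 10 N, plus up to 5 N to ride over the catch. The catch snaps in at about 0.0215 and holds it there; the hard stop is at 0.025 (vial 5 mm proud of the rim). Let go earlier, it comes slowly back up.
- full_mouth (a point): Centre of the mouth of the other, identical feeder, level with its rim, 85 mm above the bench. It is full: a vial is latched in it, its black cap 8 mm proud of the rim. Fixed, not to be used. Either feeder may be the left one.
Mind the look-alikes: they are no part of the job. What is shaped like the part that bears empty_mouth but pink is not meant.

How it is judged (in metres and radians):
On the way:
1. the vial stands in the empty feeder while its platform is still up (horizontal distance between vial_center and empty_mouth below 0.01 m and z of vial_center in the frame of empty_mouth below 0.011 m and angle between vial_center's own z axis and vertical below 0.3 rad and value of joint plunger below 0.015 m), for 0.05 s.
At the end, for the whole second after the job is handed in: The empty feeder's platform is latched down (travel above 19 mm) by its own catch, with the loose vial at rest on it, cap up within 15 degrees, its centre within 10 mm of the feeder's axis and at least 10 mm below the rim (value of joint plunger above 0.019 m and horizontal distance between vial_center and empty_mouth below 0.01 m and z of vial_center in the frame of empty_mouth below -0.01 m and angle between vial_center's own z axis and vertical below 0.26 rad and velocity of joint plunger below 0.02 m/s); the robot touches nothing.
It also fails if it takes over 48 s, if anything falls off the work surface, if the arm or the gripper's body presses on something with over 40 N, if the wrist force passes 120 N, or if a joint passes its speed limit or range.

## Robot

A 7-joint arm with a two-finger parallel gripper is mounted at the origin on a cart in front of the work surface, level with it; the furniture and walls round the work are solid. World frame = base frame: x ahead of the robot, y to its left, z up, the work surface at z = 0. Lengths are in m, angles in degrees, forces in N, time in s.
With the tool pointing down it reaches from about 0.4 to 0.9 m from the base axis. Payload 5.5 kg.
Tool frame: the origin (TCP) lies midway between the tips of the shut fingers; the grasp point (between the pads) lies 19 mm behind it; z points along the fingers, y is the line along which they close (so a half turn about z gives the same grasp; the last joint's range is limited). The gripper opens to 85 mm and grips with 20 to 120 N. Pads are 22 mm wide; open, the fingers measure 114 mm over their backs; the gripper's body (76 mm by 85 mm) begins 54 mm behind the grasp point. The pads swing forward as they close: fully open they stand 13 mm farther back than shut.
Start: joints at [82.345, 28.699, -24.465, 88.831, 12.651, 65.22, -12.049], TCP at [0.251, -0.599, 0.231] pointing down, gripper open.
Joint ranges: [-164.97, 164.97], [-17.58, 116.51], [-87.97, 89.64], [11.32, 138.91], [-80.73, 260.73], [10.89, 115.49], [-147.41, 147.41]. Speed limits (degrees/s): [147.25, 147.25, 180, 180, 180, 180, 180].

## Interface

Orientations are given as [roll, pitch, yaw] about the fixed x, y, z axes, in that order (R = Rz(yaw) Ry(pitch) Rx(roll)).
In Python, from plant import ctrl gives the robot as it stands.
- The arm moves only by the shell command python3 -m inch 'ROWS' [FORCE]. ROWS is JSON, a list of rows, each a list of 5 numbers: the shift along the tool's x, y, z in mm, then the turn about the tool's z in rad, then the gripper command: -1 is fully open, 1 is shut, values between are in proportion. In form: [[x, y, z, roll, hand], ...]. A call has 1 to 10 rows; each row shifts and turns the commanded pose from where the row before left it, along the tool's axes as they then stand; what a row does not reach is not made up. A row lasts 1/10 s, in which the tool goes at most 50 mm and 8.59 degrees, less where a joint would pass 70% of its speed; a pose out of reach is approached as far as the arm can. A call is refused whole if a number of a shift passes 50 or a number of a turn 0.15, either way. A call with a gripper value outside its range is refused whole. The fingers move at their own pace and stop on an object; FORCE is the grip in N (left out, the last holds). Time passes only in rows, so rows that do not move let the fingers close. It gives the time, the measured TCP pose, the force, the opening and the grip force at its end, in the units of the state.
- ctrl.get_state(): the state, without advancing time (a new reading comes with each control period).
- ctrl.get_image(name): name is "scene" or "top"; returns a dict with "pixels" (384x512x3 uint8, red, green, blue), "mtx" (3x3 intrinsics, pixels), "rvec" (rotation vector, rad) and "tvec" (3), from world to camera coordinates, as OpenCV has them. Camera axes: x right, y down, z forward; pixel columns grow to the right and rows downward; lengths in m; the calibration is good to about 2 mm. A picture is of the moment at which its call begins. There is no depth.
- ctrl.close_job(): hands the job in; it is judged then, once.
Trained networks look in a picture, given as the dict that the camera call returned (one of the last four; its "shot" number tells which), for a name from the list of things; names that differ only in an ending like _2 or _b are one class to them, and where a whole thing is asked for, a point or a joint stands for the part that bears it (a point fixed in the world has none). Each returns a list of dicts, best first, with "score" (0 to 1); they miss things now and then, are a little off and sometimes report something else, mostly with a low value. They report only what shows in the picture. A call takes as long as a camera call. They do not tell look-alikes from the thing itself.
- ctrl.trace(picture, name): "pixels" (384x512 bool, what is visible of it) and "point" ([column, row] in pixels, amid what is visible of it).
The state is a dict: "clock": time; "q": joint angles; "joint_vel": joint speeds; "tau": joint torques, N m; "tool_pos": TCP position; "tool_rot": TCP orientation; "force": force on the tool from outside, world axes, zero at the start; "torque": the same for the moment, N m; "grip_width": finger opening in m; "finger_force": force on a finger pad.
Only numpy, scipy, OpenCV 4.12 (cv2) and the standard library are available. Lean on these libraries where they do the work, as an engineer would, in place of code of your own. Each camera call takes 0.05 s, during which the arm holds its last target. There are 200 camera calls.

## Working session

There is one attempt and no reset: what is moved stays moved. The work goes in short steps, Python scripts to look and compute and a shell command to move; the robot and the scene stay as the last step left them, time stands still between calls to the robot, and variables do not carry over. Pictures are saved under pics/ and viewed, at most 10 in all, crops included, and the job is handed in when it is done.

```bash
mkdir -p pics; ls
python3 - <<'E'
from plant import ctrl
import cv2,numpy as np
s=ctrl.get_state();print(s['clock'],s['tool_pos'],s['tool_rot'],s['grip_width'])
ims=[]
for n in("scene","top"):
    d=ctrl.get_image(n);ims.append(d['pixels'])
    R=cv2.Rodrigues(d['rvec'])[0];print(n,(-R.T@np.array(d['tvec']).ravel()).round(3),R[2].round(2))
    for nm in("vial_center","empty_mouth","full_mouth","plunger"):
        try:print(nm,[(round(r['score'],2),np.round(r['point']),int(r['pixels'].sum())) for r in ctrl.trace(d,nm)])
        except Exception as e:print(nm,e)
    cv2.imwrite(f'pics/{n}0.png',cv2.resize(d['pixels'][:,:,::-1],(768,576)))
E
```

```text
pics
0.0 [ 0.25086557 -0.59886909  0.23024908] [-1.79886715e+02 -6.23569568e-04  2.27394902e+01] 0.08534533940051421
scene [0.043 0.554 0.602] [ 0.54 -0.58 -0.61]
vial_center [(0.71, array([224., 258.]), 237)]
empty_mouth [(0.84, array([300., 182.]), 1003), (0.8, array([321., 216.]), 1310), (0.78, array([372., 187.]), 1072)]
full_mouth [(0.66, array([240., 202.]), 1167)]
plunger [(0.49, array([320., 204.]), 13)]
top [0.296 0.074 1.24 ] [ 0.17 -0.01 -0.98]
vial_center [(0.55, array([311., 199.]), 102), (0.43, array([187., 220.]), 86)]
empty_mouth [(0.86, array([354., 250.]), 920), (0.82, array([309., 205.]), 825), (0.77, array([275., 248.]), 777)]
full_mouth [(0.75, array([246., 183.]), 798)]
plunger [(0.6, array([281., 246.]), 114), (0.49, array([309., 198.]), 104), (0.45, array([359., 246.]), 108)]
```

View pics/scene0.png

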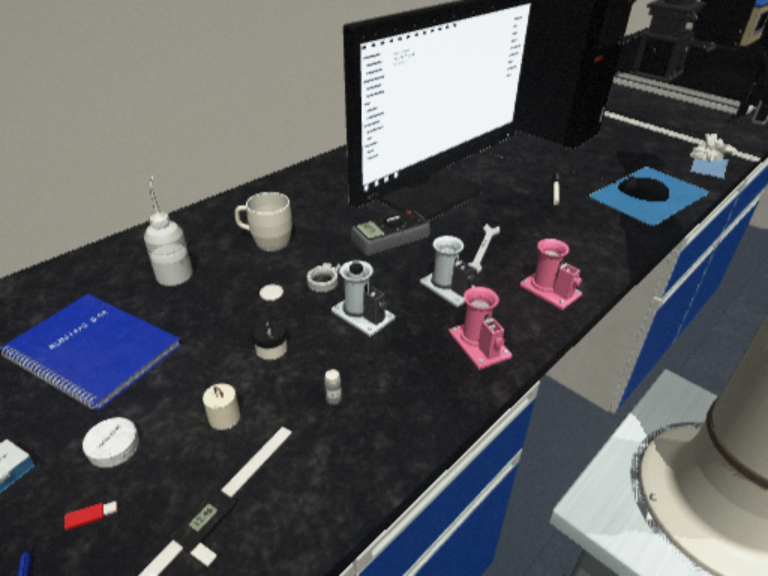

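View pics/top0.png

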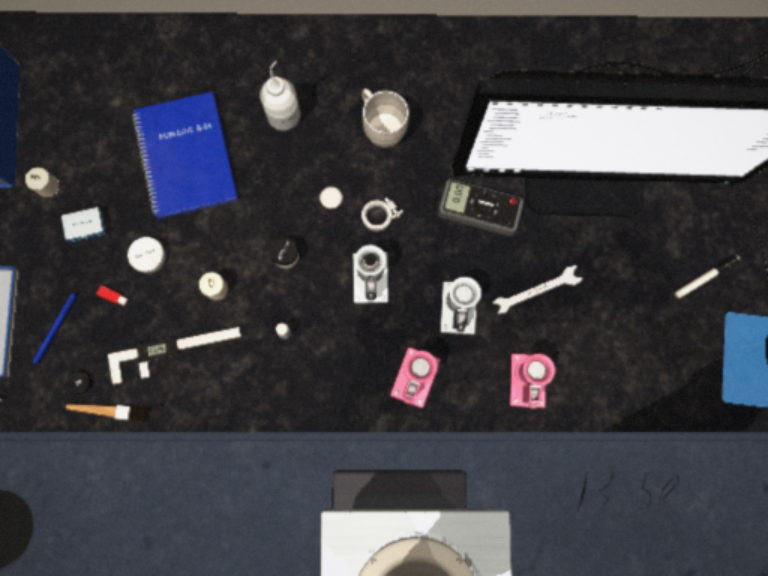

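The scene view shows the vial at about (222,257) native, the full feeder (black cap) at (238,180) and the empty grey feeder's mouth at (299,163). In the top view they are at (188,220), (246,172) and (309,194); the pink pair are decoys. Next I'll crop in close to read the rim and vial pixels.

Run:
```python
from plant import ctrl
import cv2,numpy as np,pickle
D={n:ctrl.get_image(n) for n in("scene","top")}
pickle.dump(D,open('d0.pkl','wb'))
def crop(n,c,r,h=25):return cv2.resize(D[n]['pixels'][r-h:r+h,c-h:c+h,::-1],(300,300),interpolation=cv2.INTER_CUBIC)
im=np.vstack([np.hstack([crop('scene',299,175),crop('top',309,200)]),np.hstack([crop('scene',222,257),crop('top',188,220)])])
for k in range(0,600,60): im[k,::6]=(0,255,255);im[::6,k]=(0,255,255)
cv2.imwrite('pics/crops.png',im)
```

```text
(no output)
```

View pics/crops.png

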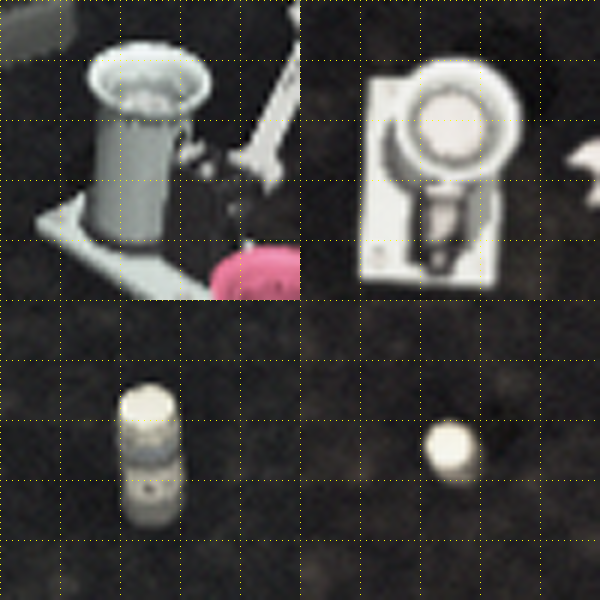

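The crops show the rim centre at about (299,163) in scene and (310.2,194.8) in top. The cap top is at (221,249) in scene and (187.5,219) in top.

```bash
cat > h.py <<'E'
import cv2,numpy as np
def ray(d,p):
    R=cv2.Rodrigues(np.array(d['rvec']))[0];t=np.array(d['tvec']).ravel()
    u=cv2.undistortPoints(np.array([[p]],float),np.array(d['mtx']),None).ravel()
    v=R.T@np.array([*u,1]);return -R.T@t,v/np.linalg.norm(v)
def tri(a,b):
    A=[];B=[]
    for c,v in(a,b):
        P=np.eye(3)-np.outer(v,v);A.append(P);B.append(P@c)
    x=np.linalg.lstsq(np.vstack(A),np.hstack(B),rcond=None)[0]
    return x,[np.linalg.norm((np.eye(3)-np.outer(v,v))@(x-c)) for c,v in(a,b)]
def atz(d,p,z):
    c,v=ray(d,p);return c+v*(z-c[2])/v[2]
E
python3 - <<'E'
from h import *
import pickle
D=pickle.load(open('d0.pkl','rb'));S,T=D['scene'],D['top']
for n,a,b,z in(("rim",(298.6,162.9),(310.2,194.8),.085),("cap",(221.1,249.1),(187.4,219),.048)):
    print(n,tri(ray(S,a),ray(T,b)),atz(S,a,z),atz(T,b,z))
E
```

```text
rim (array([ 0.51012599, -0.08187792,  0.08264842]), [np.float64(0.00044741994086644135), np.float64(0.0004474199408667526)]) [ 0.50841724 -0.07880179  0.085     ] [ 0.50931242 -0.08180094  0.085     ]
cap (array([0.45292865, 0.22748996, 0.04807005]), [np.float64(7.36059143600122e-05), np.float64(7.360591436008633e-05)]) [0.45304548 0.22748769 0.048     ] [0.45288086 0.22745048 0.048     ]
```

```bash
python3 -m inch '[[0,0,0,0.13,-1],[0,0,0,0.13,-1],[0,0,0,0.135,-1],[34,-34,0,0,-1],[34,-34,0,0,-1],[34,-34,0,0,-1],[34,-34,0,0,-1],[34,-34,0,0,-1],[34,-34,0,0,-1],[34,-34,0,0,-1]]'
```

```text
clock: 1.6
tool_pos: [0.49, -0.3597, 0.2317]
tool_rot: [180.0, -0.0, 0.1]
force: [-0.6, -0.0, 0.1]
grip_width: 0.0855
finger_force: 0.0
```

```bash
python3 -m inch '[[0,-45,0,0,-1],[0,-45,0,0,-1],[0,-45,0,0,-1],[0,-45,0,0,-1],[0,-45,0,0,-1],[0,-45,0,0,-1],[0,-45,0,0,-1],[0,-45,0,0,-1],[-15,-45,0,0,-1],[-15,-45,0,0,-1]]'
```

```text
clock: 2.6
tool_pos: [0.4576, 0.0908, 0.2317]
tool_rot: [-180.0, -0.1, 0.1]
force: [0.3, 1.0, 0.1]
grip_width: 0.0853
finger_force: 0.0
```

```bash
python3 -m inch '[[-5,-45,0,0,-0.2],[-3,-45,0,0,-0.2],[0,-40,0,0,-0.2],[0,0,0,0,-0.2],[0,0,0,0,-0.2]]'; python3 -c "
from plant import ctrl;print(ctrl.get_state()['q'])"
```

```text
clock: 3.1
tool_pos: [0.4494, 0.2199, 0.2314]
tool_rot: [-180.0, 0.0, 0.3]
force: [-0.7, -0.4, 0.4]
grip_width: 0.0514
finger_force: 0.0
[   8.83206081   16.15932149  -44.26529042  109.50986633   13.03015525
   59.42221871 -130.71756721]
```

```bash
python3 -m inch '[[3.5,-7.5,40,0,-0.2],[0,0,40,0,-0.2],[0,0,40,0,-0.2],[0,0,25,0,-0.2],[0,0,0,0,-0.2],[0,0,0,0,-0.2]]'
python3 - <<'E'
from plant import ctrl
import cv2,numpy as np
S=ctrl.get_image('scene')['pixels'];T=ctrl.get_image('top')['pixels']
f=lambda I,c,r:cv2.resize(I[r-40:r+40,c-40:c+40,::-1],(400,400),interpolation=cv2.INTER_CUBIC)
cv2.imwrite('pics/g.png',np.hstack([f(S,222,240),f(T,188,220)]))
E
```

```text
clock: 3.7
tool_pos: [0.4536, 0.2253, 0.0866]
tool_rot: [180.0, 0.0, 0.0]
force: [-0.8, 0.2, 0.5]
grip_width: 0.0515
finger_force: 0.0
```

View pics/g.png

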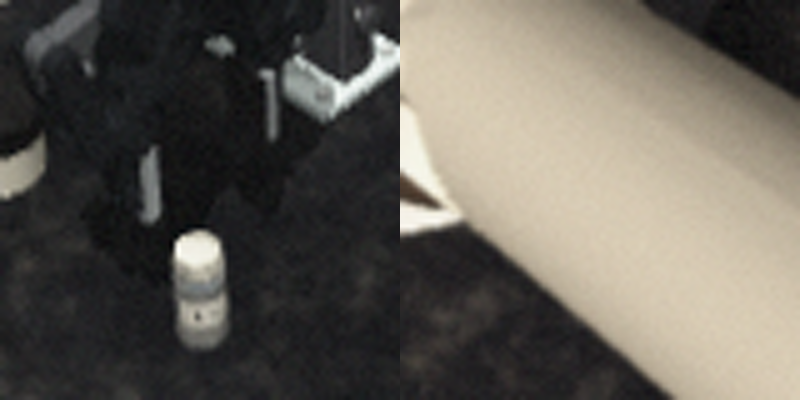

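The scene crop shows both fingers straddling the vial, with the cap at crop (198,250). The top view is blocked by the arm. Descending to grasp the cap.

```bash
python3 -m inch '[[-0.5,-2,25,0,-0.2],[0,0,25,0,-0.2],[0,0,16,0,-0.2],[0,0,0,0,-0.2],[0,0,0,0,1],[0,0,0,0,1],[0,0,0,0,1],[0,0,0,0,1],[0,0,0,0,1]]' 35
```

```text
clock: 4.7
tool_pos: [0.4542, 0.229, 0.0219]
tool_rot: [-179.9, -0.2, 0.1]
force: [-1.4, -0.1, 8.6]
grip_width: 0.0205
finger_force: 34.3
```

```bash
python3 -m inch '[[0,0,-20,0,1],[0,0,-40,0,1],[0,0,-40,0,1],[0,0,-40,0,1],[0,0,-20,0,1],[0,45,0,0,1],[6,45,0,0,1],[10,45,0,0,1],[10,45,0,0,1],[10,45,0,0,1]]'; python3 -m inch '[[10,45,0,0,1],[10,35,0,0,1],[0,6,0,0,1],[0,0,0,0,1],[0,0,0,0,1]]'
```

```text
clock: 5.7
tool_pos: [0.4894, 0.0015, 0.1812]
tool_rot: [180.0, -0.1, 0.1]
force: [1.0, 0.5, 0.1]
grip_width: 0.0204
finger_force: 34.5
clock: 6.2
tool_pos: [0.509, -0.0811, 0.1805]
tool_rot: [-180.0, -0.0, 0.2]
force: [-0.4, 0.1, -1.3]
grip_width: 0.0205
finger_force: 34.5
```

```bash
python3 -m inch '[[1,0,35,0,1],[0,0,25,0,1],[0,0,10,0,1],[0,0,0,0,1],[0,0,0,0,1]]'
python3 - <<'E'
from plant import ctrl
import cv2,numpy as np
S=ctrl.get_image('scene')['pixels'];T=ctrl.get_image('top')['pixels']
f=lambda I,c,r:cv2.resize(I[r-40:r+40,c-40:c+40,::-1],(400,400),interpolation=cv2.INTER_CUBIC)
cv2.imwrite('pics/p.png',np.hstack([f(S,299,160),f(T,310,195)]))
E
```

```text
clock: 6.7
tool_pos: [0.5109, -0.0815, 0.1112]
tool_rot: [-180.0, -0.1, 0.2]
force: [0.8, -0.3, -0.7]
grip_width: 0.0204
finger_force: 34.5
```

View pics/p.png

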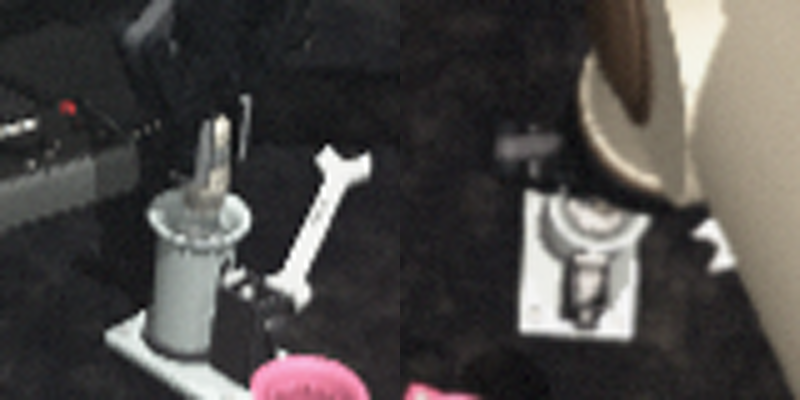

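The vial is upright and over the mouth, with the rim at crop (196,218) and the vial's foot near (205,225). Lowering gently while watching the force.

```bash
python3 -m inch '[[0,0,6,0,1],[0,0,6,0,1],[0,0,5,0,1],[0,0,0,0,1],[0,0,0,0,1]]';python3 -m inch '[[0,0,2,0,1],[0,0,2,0,1],[0,0,0,0,1],[0,0,0,0,1]]'
```

```text
clock: 7.3
tool_pos: [0.5101, -0.0825, 0.093]
tool_rot: [-180.0, 0.0, 0.1]
force: [0.3, 0.7, -0.4]
grip_width: 0.0203
finger_force: 34.5
clock: 7.7
tool_pos: [0.5103, -0.0825, 0.0893]
tool_rot: [-180.0, 0.0, 0.1]
force: [0.8, 0.5, -0.3]
grip_width: 0.0204
finger_force: 34.5
```

```bash
python3 -m inch '[[0,0,1.5,0,1],[0,0,0,0,1],[0,0,0,0,1]]'
```

```text
clock: 8.0
tool_pos: [0.5104, -0.0825, 0.088]
tool_rot: [180.0, -0.0, 0.1]
force: [-0.0, -0.5, 1.4]
grip_width: 0.0202
finger_force: 34.6
```

Contact. Release by opening partway, then raise.

```bash
python3 -m inch '[[0,0,0,0,0.3],[0,0,0,0,-0.1],[0,0,0,0,-0.1],[0,0,0,0,-0.1],[0,0,-15,0,-0.1],[0,0,-25,0,-0.1],[0,0,-25,0,-0.1],[0,0,0,0,1],[0,0,0,0,1],[0,0,0,0,1]]'; python3 -m inch '[[0,0,0,0,1],[0,0,0,0,1],[0,0,0,0,1]]'
python3 - <<'E'
from plant import ctrl
import cv2,numpy as np
S=ctrl.get_image('scene')['pixels'];T=ctrl.get_image('top')['pixels']
f=lambda I,c,r:cv2.resize(I[r-40:r+40,c-40:c+40,::-1],(400,400),interpolation=cv2.INTER_CUBIC)
cv2.imwrite('pics/r.png',np.hstack([f(S,299,160),f(T,310,195)]))
E
```

```text
clock: 9.0
tool_pos: [0.5097, -0.0826, 0.1525]
tool_rot: [180.0, 0.0, 0.1]
force: [0.4, 0.2, 0.3]
grip_width: 0.0038
finger_force: 0.0
clock: 9.3
tool_pos: [0.5099, -0.0823, 0.1523]
tool_rot: [-180.0, 0.1, 0.1]
force: [-0.5, -0.3, -0.1]
grip_width: 0.0001
finger_force: 0.0
```

View pics/r.png

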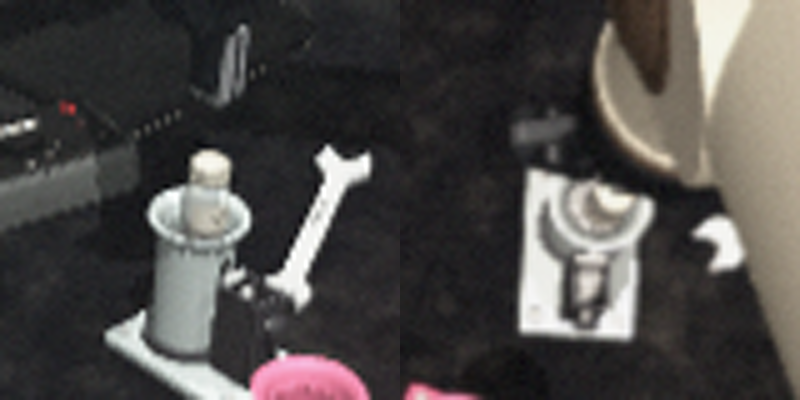

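The vial stands upright in the mouth, cap top at scene crop (210,160), about 30 mm proud. Now to check where the cap sits relative to the axis.

Run:
```python
from h import *
import pickle
D=pickle.load(open('d0.pkl','rb'));S,T=D['scene'],D['top']
for p in((300.7,151.7),(301,152.5)):print(atz(S,p,.115))
print(atz(S,(298.6,162.8),.085), atz(T,(270+215/5,155+195/5),.115))
```

```text
[ 0.50928086 -0.08411555  0.115     ]
[ 0.50644032 -0.08178231  0.115     ]
[ 0.50870262 -0.07914944  0.085     ] [ 0.50576656 -0.08461957  0.115     ]
```

```bash
python3 -m inch '[[0,0,20,0,1],[0,0,14,0,1],[0,0,3,0,1],[0,0,3,0,1],[0,0,3,0,1],[0,0,3,0,1],[0,0,0,0,1]]'
```

```text
clock: 10.1
tool_pos: [0.5106, -0.0824, 0.1072]
tool_rot: [180.0, -0.0, 0.1]
force: [-1.1, 0.7, 5.7]
grip_width: 0.0001
finger_force: 2.3
```

```bash
python3 -m inch '[[0,0,3,0,1],[0,0,3,0,1],[0,0,3,0,1],[0,0,3,0,1],[0,0,0,0,1]]';python3 -m inch '[[0,0,1.5,0,1],[0,0,1.5,0,1],[0,0,0,0,1],[0,0,0,0,1]]'
```

```text
clock: 10.6
tool_pos: [0.5107, -0.0825, 0.0954]
tool_rot: [180.0, -0.1, 0.1]
force: [-1.1, 0.3, 5.9]
grip_width: 0.0
finger_force: 2.4
clock: 11.0
tool_pos: [0.5111, -0.0825, 0.0929]
tool_rot: [180.0, -0.1, 0.1]
force: [-1.9, 0.3, 10.0]
grip_width: 0.0003
finger_force: 4.6
```

```bash
python3 -m inch '[[0,0,1,0,1],[0,0,1,0,1],[0,0,0,0,1],[0,0,0,0,1]]'
```

```text
clock: 11.4
tool_pos: [0.5112, -0.0825, 0.0911]
tool_rot: [180.0, -0.1, 0.1]
force: [-1.9, 0.1, 10.0]
grip_width: -0.0
finger_force: 5.0
```

```bash
python3 -m inch '[[0,0,-1,0,1],[0,0,-1,0,1],[0,0,-2,0,1],[0,0,0,0,1],[0,0,0,0,1],[0,0,0,0,1]]'
```

```text
clock: 12.0
tool_pos: [0.5104, -0.0825, 0.0939]
tool_rot: [-180.0, -0.0, 0.1]
force: [0.1, -0.2, 2.1]
grip_width: 0.0003
finger_force: 1.5
```

```bash
python3 -m inch '[[0,0,-2,0,1],[0,0,-10,0,1],[0,0,-30,0,1],[0,0,-30,0,1],[0,0,-30,0,1],[0,0,0,0,1],[0,0,0,0,1],[0,0,0,0,1],[0,0,0,0,1],[0,0,0,0,1]]'
python3 - <<'E'
from plant import ctrl
import cv2,numpy as np
S=ctrl.get_image('scene')['pixels']
cv2.imwrite('pics/e.png',cv2.resize(S[110:210,230:380,::-1],(750,500),interpolation=cv2.INTER_CUBIC))
E
```

```text
clock: 13.0
tool_pos: [0.5096, -0.0824, 0.1948]
tool_rot: [-180.0, 0.1, 0.1]
force: [-0.0, -0.0, -0.3]
grip_width: -0.0002
finger_force: 0.0
```

View pics/e.png

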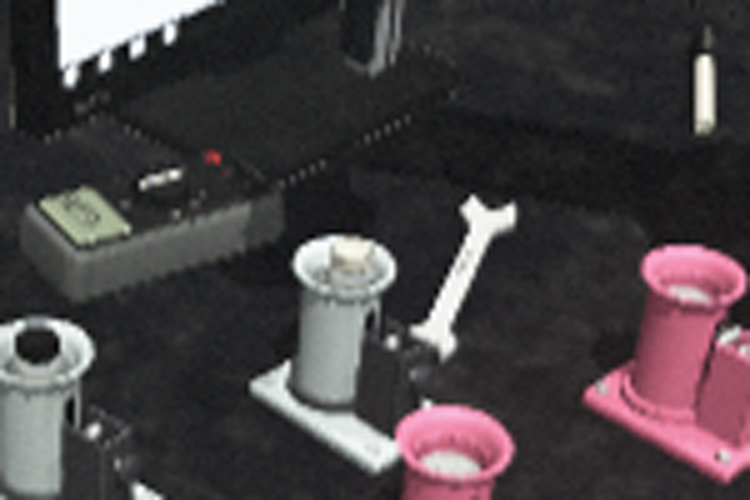

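The white cap sits low in the mouth at crop (351,255), about as proud as the black cap in the full feeder. I'll wait a second to confirm it isn't creeping up.

```bash
python3 -m inch '[[0,0,0,0,1],[0,0,0,0,1],[0,0,0,0,1],[0,0,0,0,1],[0,0,0,0,1],[0,0,0,0,1],[0,0,0,0,1],[0,0,0,0,1],[0,0,0,0,1],[0,0,0,0,1]]' >/dev/null
python3 - <<'E'
from plant import ctrl
import cv2,numpy as np
S=ctrl.get_image('scene')['pixels']
a=cv2.imread('pics/e.png').astype(int);b=cv2.resize(S[110:210,230:380,::-1],(750,500),interpolation=cv2.INTER_CUBIC).astype(int)
d=abs(a-b)[210:290,280:410];print(d.mean(),d.max())
if d.mean()<6: print(ctrl.close_job())
E
```

```text
2.966121794871795 31
the job is handed in; nothing more can be done
None
```

The job is handed in: the loose vial stands cap up in the empty feeder, pushed down and latched about level with the other feeder's vial. It had not moved after a further second, the gripper is clear above it, and it took about 14 s of the 48 s. I was not shown the judging result.

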